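Seat the lubrication block, snap the grease coupler onto its nipple and hold

TASK

Seat the loose aluminium lubrication block flat and fully down on the two dowels of the filler's bearing foot and let go of it. Then take the grease coupler, press it squarely onto the block's tilted nipple until it snaps over and is fully home, and finish while still holding it pressed home against the nipple's spring. Do not knock over any of the three honey jars.

Things in the scene. Friction and masses are not known exactly. Their poses are not given: they have to be found in the camera images.
- foot: fixed stainless bearing foot: plate 150 x 100 x 18 mm (x, y, z), grey bearing housing 50 x 80 x 45 mm high on its +x end (x = 75 to 125 mm). Origin: centre of the underside, on the table; z up, x to the housing (about away from the robot). When seated, the block's axes coincide with the foot's, its origin 18 mm above this one.
- dowel_a (a point): tip of the foot's thicker dowel: 16 mm thick, 20 mm high, top 4 mm tapered by 3 mm all round; in the foot's frame at x = -14, y = +20, tip at z = 38 mm
- dowel_b (a point): tip of the foot's thinner dowel: 12 mm thick, same height and taper; in the foot's frame at x = +40, y = -20, tip at z = 38 mm
- block: loose aluminium lubrication block, about 0.6 kg, 110 x 70 x 26 mm (x, y, z). Origin: centre of the underside; z up. Two chamfered through holes for the dowels: 18 mm wide at x = -14, y = +20 and 14 mm wide at x = +40, y = -20 (fits one way round only). Grip rib on top towards +x, tilted nipple on top at the -x end (which starts towards the robot).
- rib (a point): centre of the top of the block's grip rib, at block x = 24, y = 0, z = 64 mm. The rib is 52 mm long in x, 16 mm thick in y and rises from z = 26 to 64 mm: grasp it from above, across y.
- nipple: steel nipple fixed on the block. Origin: upper face of its 22 mm collar, where the stem begins, at block x = -36, y = 0, z = 34 mm. Its z axis runs out along the stem, leaning 25 degrees from the block's z to the block's -x, away from the rib; y as the block's. Stem 14 mm thick, 34 mm long, last 4 mm coned. Two sprung detent balls stand out 3 mm at its +y and -y sides, 22 mm up.
- pin (a joint): sprung 6 mm brass pin standing 8 mm out of the stem's tip: 0 as it stands out, grows as it is pressed in along the stem, 0.008 (m) when flush (coupler fully home). It pushes back with 2 N plus 0.9 N per mm, about 9 N when home.
- coupler: loose round steel grease coupler, 0.28 kg, 86 mm tall, standing mouth down on the table. Origin: centre of the mouth (bottom); z up its axis. Body 36 mm wide to z = 42 mm, neck 26 mm wide from 42 to 80 (grip here; fingertips may bear on the shoulder at 42). Mouth: funnel 26 mm wide narrowing over 5 mm to a 16 mm bore with a groove for the balls; ceiling at z = 30.
- neck (a point): point on the coupler's axis at the middle of its neck, z = 62 mm. Coupler's origin above the nipple's along the stem: at 21 mm the lip meets the detent balls (it passes with about 10 N), at 12 mm the ceiling meets the pin, below about 12 mm the balls snap into the groove and pull it on, at 4 mm it is fully home (stops hard). Let go, it springs back 4 to 6 mm, so it must be kept pressed.
- jar0: honey jar, amber glass with a yellow cap, 68 mm wide, 105 mm tall, standing; origin at the centre of its underside. Leave it standing.
- jar1: a second honey jar like it
- jar2: a third honey jar like it
There are look-alikes about, which are no part of the job. Several things have the shape of the block; the one meant has the colours described above.

How it is judged:
On the way, in this order (a step that is already met when the one before it is completed fails the run):
1. the block is seated flat on the foot's dowels and let go (x of block in the frame of foot between -0.0025 and 0.0025 m and y of block in the frame of foot between -0.0025 and 0.0025 m and z of block in the frame of foot between 0.015 and 0.0205 m and angle between the z axis of block and the z axis of foot, either way round below 0.04 rad and angle between the x axis of block and the x axis of foot, either way round below 0.08 rad and x of nipple in the frame of foot below -0.03 m and contact force between the fingers and block below 0.1 N and linear speed of block below 0.02 m/s), for 0.2 s.
2. the coupler is squarely on the nipple, snapped over and fully home (x of block in the frame of foot between -0.0025 and 0.0025 m and y of block in the frame of foot between -0.0025 and 0.0025 m and z of block in the frame of foot between 0.015 and 0.0205 m and angle between the z axis of block and the z axis of foot, either way round below 0.04 rad and angle between the x axis of block and the x axis of foot, either way round below 0.08 rad and x of nipple in the frame of foot below -0.03 m and x of coupler in the frame of nipple between -0.003 and 0.003 m and y of coupler in the frame of nipple between -0.003 and 0.003 m and z of coupler in the frame of nipple between 0 and 0.006 m and angle between the z axis of coupler and the z axis of nipple, either way round below 0.12 rad and value of joint pin above 0.006 m), for 0.3 s.
At the end, for the whole second after the job is handed in: block seated on the dowels (within 2.5 mm, flat within 2 degrees) and untouched by the fingers; coupler on the nipple within 7 degrees of square, 3 mm of its axis and 2 mm of home, pin pressed in over 6 mm, still held by the fingers, pressing with over 3 N, at rest (all of step 2 and contact force between the fingers and coupler above 2 N and contact force between the fingers and block below 0.1 N and contact force between coupler and block above 3 N and linear speed of coupler below 0.02 m/s); the arm keeps its last pose, push and grip.
It fails at once if a honey jar is knocked over (angle between any of jar0, jar1, jar2's own z axis and vertical above 0.5 rad).
It also fails if it takes over 53 s, if anything falls off the work surface, if the arm or the gripper's body presses on something with over 40 N, if the wrist force passes 120 N, or if a joint passes its speed limit or range.

ROBOT

A 6-joint arm with a two-finger parallel gripper is mounted at the origin on the work surface. World frame = base frame: x ahead of the robot, y to its left, z up, the work surface at z = 0. Lengths are in m, angles in rad, forces in N, time in s.
With the tool pointing down it reaches from about 0.35 to 0.8 m from the base axis. Payload 7.3 kg.
Tool frame: the origin (TCP) lies midway between the tips of the shut fingers; the grasp point (between the pads) lies 19 mm behind it; z points along the fingers, y is the line along which they close (so a half turn about z gives the same grasp; the last joint's range is limited). The gripper opens to 85 mm and grips with 20 to 120 N. Pads are 22 mm wide; open, the fingers measure 114 mm over their backs; the gripper's body (76 mm by 85 mm) begins 54 mm behind the grasp point. The pads swing forward as they close: fully open they stand 13 mm farther back than shut.
Start: joints at [0.999, 0.342, 1.524, -0, 1.275, -0.146], TCP at [0.217, 0.478, 0.231] pointing down, gripper open.
Joint ranges: [-2.53, 2.53], [-0.77, 2.02], [0.04, 2.7], [-1, 4.14], [0.28, 2.66], [-3.11, 3.11]. Speed limits (rad/s): [2.57, 2.57, 3.14, 3.14, 3.14, 3.14].

INTERFACE

Orientations are given as a unit quaternion [w, x, y, z].
In Python, from workcell import arm gives the robot as it stands. The module is installed in compiled form; this text tells all that it offers.
- The arm moves only by the tool send_rows, never from a script. Its arguments are lists of equal length, an entry for each row: "gripper": the closure, from -1 (fully open) to 1 (shut); "linear": the shift along the tool's x, y, z in m, a list of three; "yaw": the turn about the tool's z in rad. In form: {"gripper": [gripper, ...], "linear": [[x, y, z], ...], "yaw": [yaw, ...]}. A call has 1 to 20 rows; each row is the pose to reach, as a shift and turn from the pose commanded when the call began, along the tool's axes at that moment; what a row does not reach only later rows make up. A row lasts 1/8 s, in which the tool goes at most 62.5 mm and 10.7 degrees, less where a joint would pass 70% of its speed; a pose out of reach is approached as far as the arm can. A call with a gripper value outside its range is refused whole. The fingers move at their own pace and stop on an object; "grip_force" is the grip in N (left out, the last holds). Time passes only in rows, so rows that repeat a pose let the fingers close. It gives the time, the measured TCP pose, the force, the opening and the grip force at its end, in the units of the state.
- arm.state(): the state, without advancing time (a new reading comes with each control period).
- arm.snapshot(name): name is "side" or "top" or "wrist"; returns the picture (384x512x3 uint8, blue, green, red); there is no depth.
- arm.camera_model(name): a dict with "fx", "fy", "cx", "cy" (pixels), "R" (3x3) and "t" (3): a world point X has camera coordinates R X + t. Camera axes: x right, y down, z forward; pixel columns grow to the right and rows downward; lengths in m; the calibration is good to about 2 mm. A picture is of the moment at which its call begins: read the wrist's pose just before it. camera_model takes no time and is no camera call; for the wrist camera it gives the pose at the moment of the call.
- arm.job_done(): hands the job in; it is judged then, once.
The state is a dict: "clock": time; "joints": joint angles; "qd": joint speeds; "tau": joint torques, N m; "ee_pos": TCP position; "tcp_rot": TCP orientation; "wrist_force": force on the tool from outside, world axes, zero at the start; "torque": the same for the moment, N m; "grip_width": finger opening in m; "gripper_force": force on a finger pad.
Only numpy, scipy, OpenCV 4.12 (cv2) and the standard library are available. Lean on these libraries where they do the work, as an engineer would, in place of code of your own. Each camera call takes 0.05 s, during which the arm holds its last target. There are 200 camera calls.

## Working session

There is one attempt and no reset: what is moved stays moved. The work goes in short steps, Python scripts to look and compute and a tool call to move; the robot and the scene stay as the last step left them, time stands still between calls to the robot, and variables do not carry over. Pictures are saved under pics/ and viewed, at most 10 in all, crops included, and the job is handed in when it is done.

Besides the shell and the picture viewer there is one more tool, called after "Call:" by a JSON object that holds its "fn" and its "kwargs". send_rows: Moves the arm, as the interface text tells. Its arguments: {"type":"object","properties":{"gripper":{"type":"array","items":{"type":"number"}},"linear":{"type":"array","items":{"type":"array","items":{"type":"number"}}},"yaw":{"type":"array","items":{"type":"number"}},"grip_force":{"type":"number"}},"required":["gripper","linear","yaw"]}

```bash
mkdir -p pics
cat > h.py <<'E'
from workcell import arm
import numpy as np, cv2
np.set_printoptions(precision=4,suppress=True)
def snap(n,f):
    m=arm.camera_model(n); im=np.array(arm.snapshot(n)); cv2.imwrite('pics/'+f,im); return im,m
def ray(m,u,v,z):
    R=np.array(m['R']);t=np.array(m['t']);c=-R.T@t
    d=R.T@np.array([(u-m['cx'])/m['fx'],(v-m['cy'])/m['fy'],1]); return c+d*(z-c[2])/d[2]
def proj(m,X):
    p=np.array(m['R'])@np.array(X)+np.array(m['t']); return np.array([m['fx']*p[0]/p[2]+m['cx'],m['fy']*p[1]/p[2]+m['cy']])
def Rq(q):
    from scipy.spatial.transform import Rotation as r
    return r.from_quat([q[1],q[2],q[3],q[0]]).as_matrix()
E
python3 - <<'E'
from h import *
a,m=snap('top','t0.png');b,n=snap('side','s0.png')
print(m,n);s=arm.state();print(s)
cv2.imwrite('pics/t0b.png',cv2.resize(a,(800,600),interpolation=cv2.INTER_CUBIC))
cv2.imwrite('pics/s0b.png',cv2.resize(b,(800,600),interpolation=cv2.INTER_CUBIC))
E
```

```text
{'fx': 399.3402134659415, 'fy': 399.3402134659415, 'cx': 259.6770683682048, 'cy': 187.44593191864294, 'R': array([[ 0.0182, -0.9998,  0.008 ],
       [-0.9806, -0.0194, -0.1952],
       [ 0.1953, -0.0043, -0.9807]]), 't': array([-0.0874,  0.5307,  1.0295])} {'fx': 363.79350977489196, 'fy': 363.79350977489196, 'cx': 258.32861359441824, 'cy': 191.19374199574443, 'R': array([[ 0.7067, -0.7073,  0.0195],
       [-0.4448, -0.4656, -0.7651],
       [ 0.5502,  0.532 , -0.6436]]), 't': array([-0.4083,  0.245 ,  0.6277])}
{'clock': 0.1, 'joints': array([ 0.999 ,  0.3426,  1.5249, -0.    ,  1.2754, -0.146 ]), 'qd': array([ 0.0006, -0.0024, -0.0019,  0.0007, -0.0005,  0.0019]), 'tau': array([  0.0021, -43.4445, -24.6491,  -0.0001,   0.0046,   0.    ]), 'ee_pos': array([0.2166, 0.4778, 0.2307]), 'tcp_rot': array([-0.0002,  0.2113,  0.9774, -0.0006]), 'wrist_force': array([-0.0169, -0.5578, -0.1483]), 'torque': array([ 0.0117, -0.0122, -0.0689]), 'gripper_force': 0.0, 'grip_width': 0.08559785860669149}
```

View pics/t0b.png

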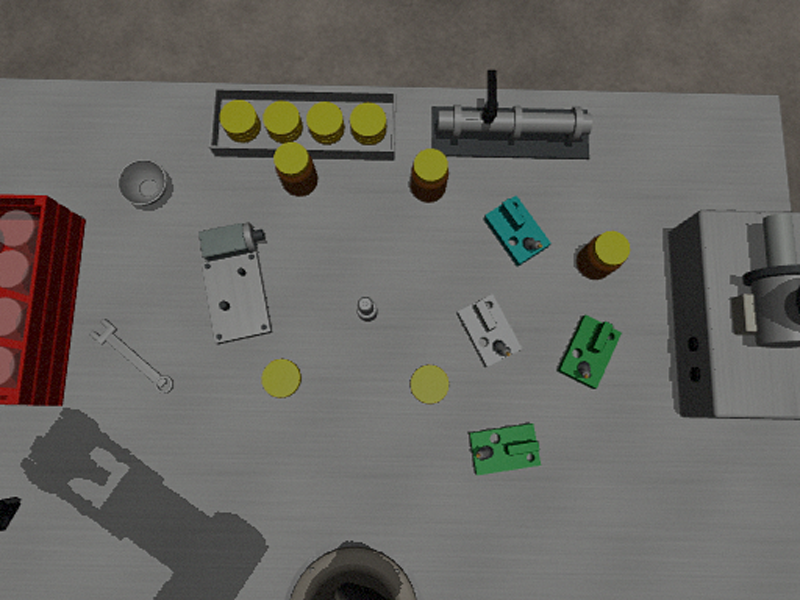

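View pics/s0b.png

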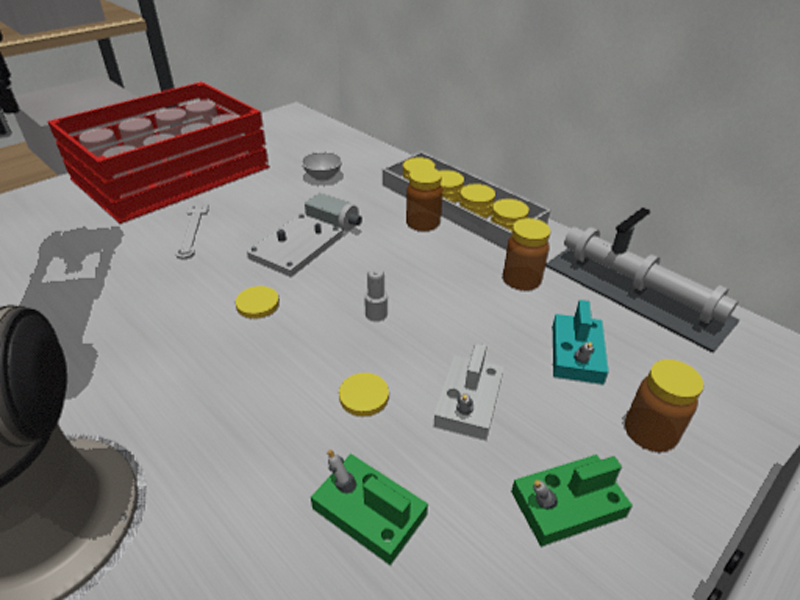

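Candidates (800×600 top picture): bare-aluminium block (488,330), teal (517,230), green (590,350) and green (505,448). I choose the aluminium one. The foot is at (235,290) with dowels at (224,305) and (241,271), and the coupler is at (366,308). The three jars are at (295,168), (429,175) and (603,254).

Run:
```python
from h import *
m=arm.camera_model('top')
a=cv2.imread('pics/t0.png')
c1=a[150:250,275:355]; c2=a[130:230,115:195]; 
cv2.imwrite('pics/c1.png',np.hstack([cv2.resize(c,(400,500),interpolation=cv2.INTER_CUBIC) for c in (c1,c2)]))
P=lambda u,v,z:ray(m,u*.64,v*.64,z)
for n,u,v,z in [('rib ends',477,301,.064),('',492,329,.064),('dA',224,306,.036),('dB',241,271,.036),('coupler top',366,301,.086),('jar2',612,246,.105),('jar1',430,163,.105),('jar0',293,157,.105)]: print(n,P(u,v,z))
w=arm.camera_model('wrist'); s=arm.state()
R=Rq(s['tcp_rot']); c=-np.array(w['R']).T@w['t']; print('cam in tool',R.T@(c-s['ee_pos']),'\n',R.T@np.array(w['R']).T, w['fx'],w['cx'],w['cy'],'\n',R)
```

```text
rib ends [ 0.5183 -0.1995  0.064 ]
 [ 0.4704 -0.2248  0.064 ]
dA [0.5059 0.2402 0.036 ]
dB [0.5694 0.2149 0.036 ]
coupler top [ 0.5105 -0.0108  0.086 ]
jar2 [ 0.6089 -0.4217  0.105 ]
jar1 [ 0.7505 -0.1146  0.105 ]
jar0 [0.7564 0.1213 0.105 ]
cam in tool [ 0.0801 -0.0001 -0.1427] 
 [[ 0.0006 -0.9503 -0.3113]
 [ 1.      0.0006  0.0002]
 [ 0.     -0.3113  0.9503]] 323.2702841041053 256.3092540781636 191.76570362284977 
 [[-0.9107  0.413  -0.0007]
 [ 0.413   0.9107 -0.0011]
 [ 0.0002 -0.0013 -1.    ]]
```

View pics/c1.png

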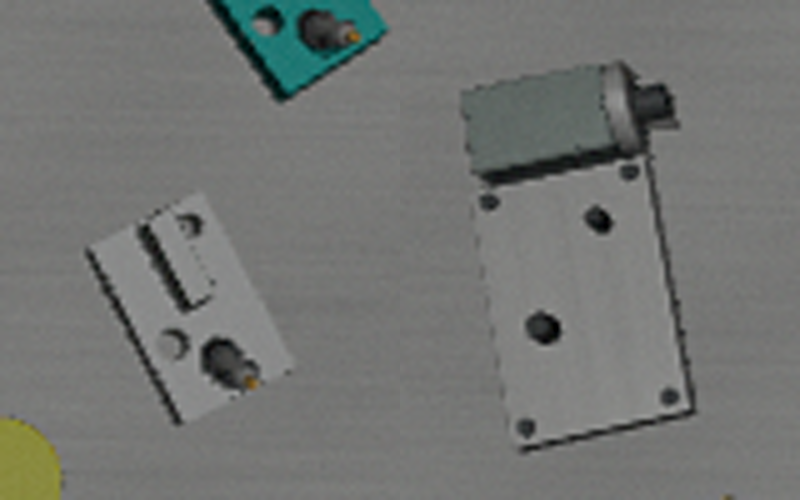

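The crops confirm the bare-aluminium block. In crop 1 its small hole is at (190,223), its large hole at (174,344) and its nipple tip at (250,382). In crop 2 the foot shows its dowels at (543,325) and (598,217).

```bash
cat >> h.py <<'E'
from scipy.optimize import least_squares
def fit(m,pts,uv,z0=0,x0=(.5,0,0.3)):
    pts=np.array(pts,float);uv=np.array(uv,float)
    def X(p): 
        c,s=np.cos(p[2]),np.sin(p[2]); return np.c_[p[0]+c*pts[:,0]-s*pts[:,1],p[1]+s*pts[:,0]+c*pts[:,1],pts[:,2]+z0]
    f=lambda p:(np.array([proj(m,x) for x in X(p)])-uv).ravel()
    r=least_squares(f,x0,x_scale=[.01,.01,.05],loss='soft_l1'); return r.x,f(r.x).reshape(-1,2)
BP={'TL':(.055,.035,.026),'TR':(.055,-.035,.026),'BR':(-.055,-.035,.026),'BL':(-.055,.035,.026),'hA':(-.014,.020,.026),'hB':(.04,-.02,.026)}
FP={'BL':(-.075,.05,.018),'BR':(-.075,-.05,.018),'dA':(-.014,.02,.038),'dB':(.04,-.02,.038)}
def tool(P,ang=None):
    s=arm.state();R=Rq(s['tcp_rot']);print('lin',R.T@(np.array(P)-s['ee_pos']))
    if ang is not None:
        cur=np.arctan2(R[1,0],R[0,0]); y=-(ang-cur);print('yaw',(y+np.pi)%(2*np.pi)-np.pi)
E
python3 - <<'E'
from h import *
m=arm.camera_model('top')
uv=np.array([(92,245),(205,193),(293,368),(182,420),(174,344),(190,223)])/5+[275,150]
p,e=fit(m,list(BP.values()),uv);print('block',p,e.ravel())
uv=np.array([(520,447),(693,408),(543,323),(598,215)])/5+[115-80,130]
q,e=fit(m,list(FP.values()),uv);print('foot',q,e.ravel())
c,s=np.cos(p[2]),np.sin(p[2]);rib=[p[0]+.024*c,p[1]+.024*s,.20];print(rib)
tool(rib,p[2])
E
```

```text
block [ 0.4744 -0.2267  0.4656] [-0.1629 -0.3496 -0.2599 -0.6614  0.5288 -0.0359 -0.0594  0.6737 -0.398
 -0.0587  0.4022  0.421 ]
foot [0.5274 0.2234 0.241 ] [-0.5842  0.1923  0.7062  0.0477 -0.0802  0.0209  0.0114 -0.2855]
[np.float64(0.4958845974411141), np.float64(-0.2159270273673771), 0.2]
lin [-0.5409 -0.5164  0.0313]
yaw 2.250236224484878
```

Call:
{"fn": "send_rows", "kwargs": {"gripper": [-1,-1,-1,-1,-1,-1,-1,-1,-1,-1,-1,-1,-1,-1,-1,-1], "linear": [[-0.541,-0.516,0.031],[-0.541,-0.516,0.031],[-0.541,-0.516,0.031],[-0.541,-0.516,0.031],[-0.541,-0.516,0.031],[-0.541,-0.516,0.031],[-0.541,-0.516,0.031],[-0.541,-0.516,0.031],[-0.541,-0.516,0.031],[-0.541,-0.516,0.031],[-0.541,-0.516,0.031],[-0.541,-0.516,0.031],[-0.541,-0.516,0.031],[-0.541,-0.516,0.031],[-0.541,-0.516,0.031],[-0.541,-0.516,0.031]], "yaw": [2.25,2.25,2.25,2.25,2.25,2.25,2.25,2.25,2.25,2.25,2.25,2.25,2.25,2.25,2.25,2.25]}}

```text
clock: 2.1
ee_pos: [0.4964, -0.2142, 0.2007]
tcp_rot: [0.0, 0.973, 0.232, 0.0]
wrist_force: [-0.5, 0.3, -0.3]
grip_width: 0.0851
gripper_force: 0.0
```

Run:
```python
from h import *
s=arm.state();print(s['clock'],s['ee_pos'],s['joints'])
a,m=snap('wrist','w1.png');cv2.imwrite('pics/w1b.png',cv2.resize(a,(800,600),interpolation=cv2.INTER_CUBIC))
for k,v in BP.items():
    c,n=np.cos(.4656),np.sin(.4656);print(k,proj(m,[.4744+c*v[0]-n*v[1],-.2267+n*v[0]+c*v[1],v[2]])/.64)
```

```text
2.1 [ 0.4964 -0.2142  0.2007] [-0.5493  0.3962  1.53    0.0002  1.2149  0.5539]
TL [346.9666 217.7628]
TR [458.429  218.0511]
BR [452.3735 376.2314]
BL [351.7659 376.0019]
hA [372.4648 320.8144]
hB [433.9928 241.5419]
```

View pics/w1b.png

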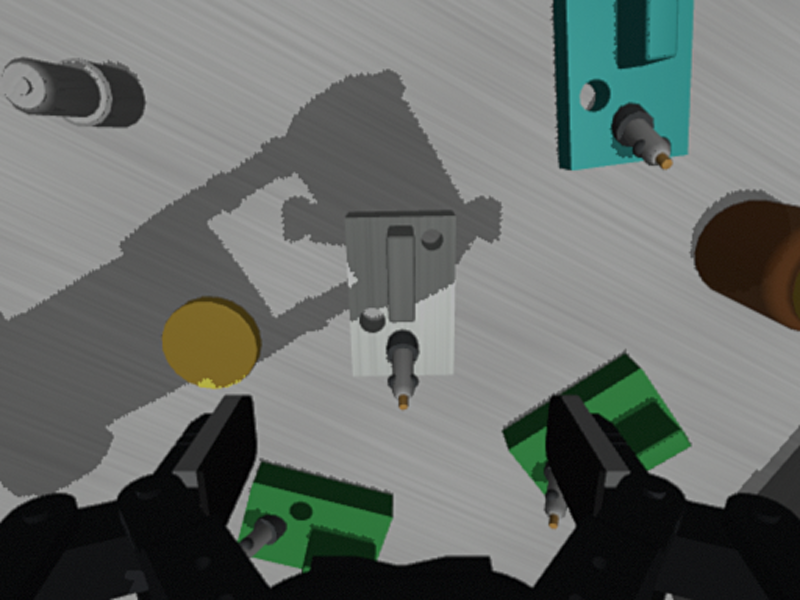

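The predicted corners and holes match the picture within about 2 px: TL (347,214), BR (453,375), hole A (372,320). I'm descending to grasp the rib.

Call:
{"fn": "send_rows", "kwargs": {"gripper": [-1,-1,-1,-1,-1,1,1,1,1,1,1,1,1,1,1,1,1,1], "linear": [[-0.001,0.001,0.05],[-0.001,0.001,0.1],[-0.001,0.001,0.14],[-0.001,0.001,0.168],[-0.001,0.001,0.168],[-0.001,0.001,0.168],[-0.001,0.001,0.168],[-0.001,0.001,0.168],[-0.001,0.001,0.168],[-0.001,0.001,0.168],[-0.001,0.001,0.168],[-0.001,0.001,0.168],[-0.001,0.001,0.168],[-0.001,0.001,0.16],[-0.001,0.001,0.14],[-0.001,0.001,0.1],[-0.001,0.001,0.06],[-0.001,0.001,0.06]], "yaw": [0,0,0,0,0,0,0,0,0,0,0,0,0,0,0,0,0,0], "grip_force": 110}}

```text
clock: 4.4
ee_pos: [0.4973, -0.2174, 0.1427]
tcp_rot: [0.002, 0.973, 0.231, 0.002]
wrist_force: [-0.1, -1.0, -6.7]
grip_width: 0.0144
gripper_force: 108.4
```

Run:
```python
from h import *
s=arm.state();print(s['clock'],s['ee_pos'],s['joints'],s['wrist_force'],s['torque'])
q=[.5274,.2234,.241];c,n=np.cos(q[2]),np.sin(q[2])
tool([q[0]+.024*c,q[1]+.024*n,.14],q[2])
```

```text
4.4 [ 0.4973 -0.2174  0.1427] [-0.5534  0.457   1.6078  0.0002  1.0708  0.5515] [-0.0636 -0.9812 -6.7198] [ 0.1025 -0.1325  0.0241]
lin [ 0.2482 -0.375   0.0017]
yaw 0.22478588239669772
```

Call:
{"fn": "send_rows", "kwargs": {"gripper": [1,1,1,1,1,1,1,1,1], "linear": [[0.0,0.0,-0.03],[0.138,-0.375,-0.06],[0.138,-0.375,-0.06],[0.138,-0.375,-0.06],[0.138,-0.375,-0.06],[0.138,-0.375,-0.06],[0.138,-0.375,-0.06],[0.138,-0.375,-0.06],[0.138,-0.375,-0.06]], "yaw": [0,0.225,0.225,0.225,0.225,0.225,0.225,0.225,0.225]}}

```text
clock: 5.52
ee_pos: [0.4493, 0.1821, 0.1982]
tcp_rot: [0.0, 0.993, 0.122, -0.002]
wrist_force: [0.0, -0.8, -7.0]
grip_width: 0.0145
gripper_force: 110.0
```

Run:
```python
from h import *
s=arm.state();print(s['clock'],s['ee_pos'],s['joints'])
a,m=snap('wrist','w2.png');cv2.imwrite('pics/w2b.png',cv2.resize(a,(800,600),interpolation=cv2.INTER_CUBIC))
import pickle;pickle.dump((m,s),open('w2.pkl','wb'))
```

```text
5.525 [0.4493 0.1821 0.1982] [0.2267 0.3019 1.6804 0.0003 1.1626 1.5529]
```

View pics/w2b.png

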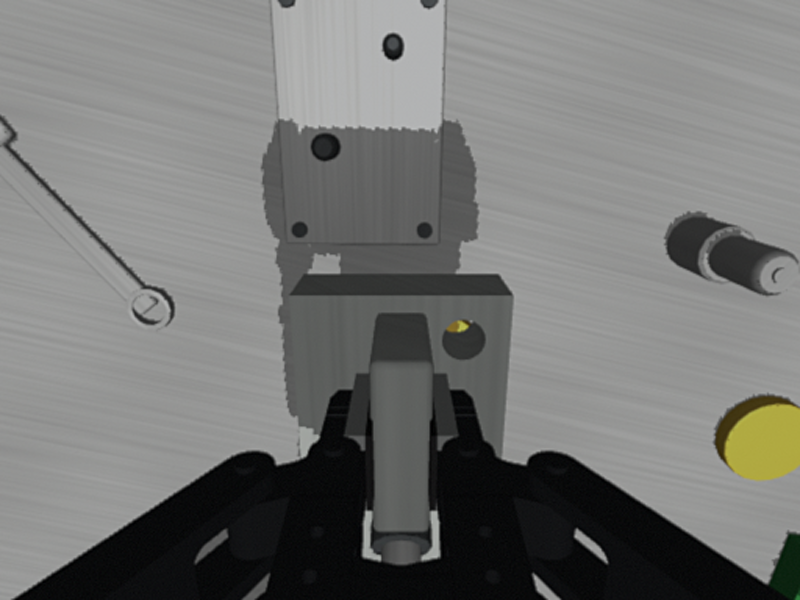

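The foot's −x corners are at (287,243) and (439,243), dowel A near (325,147), dowel B near (393,46). The held block's front top edge runs (293,295)–(512,295) and its hole B is at (463,340). I need an enlarged crop of both.

Run:
```python
from h import *
a=cv2.imread('pics/w2.png')
c=a[0:240,170:340]; cv2.imwrite('pics/c2.png',cv2.resize(a[0:120,170:330],(800,600),interpolation=cv2.INTER_CUBIC))
cv2.imwrite('pics/c3.png',cv2.resize(a[150:300,175:375],(800,600),interpolation=cv2.INTER_CUBIC))
```

```text
(no output)
```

View pics/c2.png

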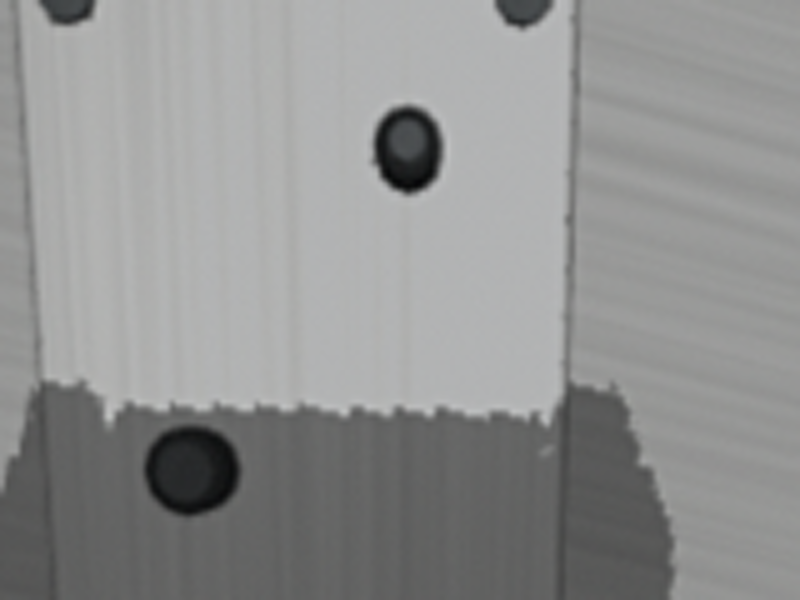

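View pics/c3.png

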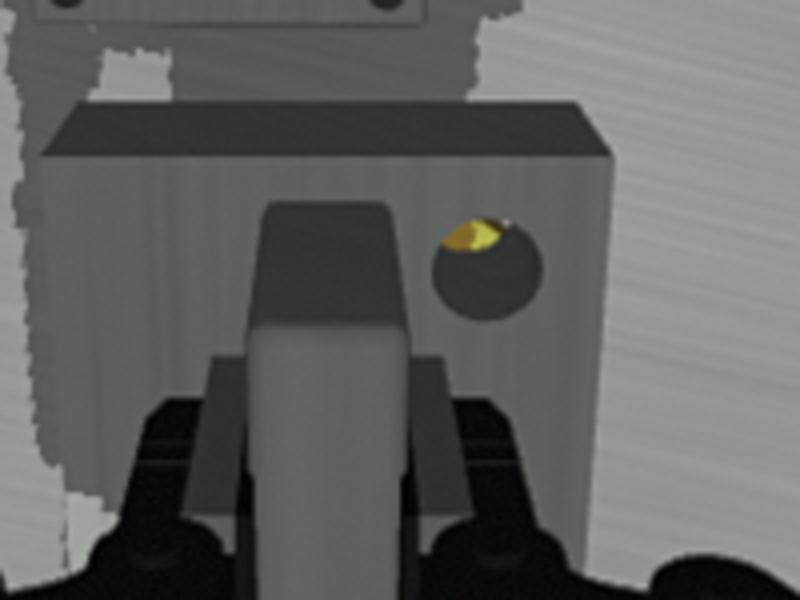

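Crop 1 shows dowel tip A at (185,470) and tip B at (407,135). Crop 2 shows the block's front edges (42,156)–(612,156) on top and (78,102)–(578,102) below, with hole B at (488,269).

Run:
```python
from h import *
import pickle
m,s=pickle.load(open('w2.pkl','rb'))
uv=np.array([[37/4+175,22/4+150],[424/4+175,24/4+150],[185/5+170,470/5],[407/5+170,135/5]])-.0
q,e=fit(m,list(FP.values()),uv);print('foot',q,e.ravel())
K=np.array([[m['fx'],0,m['cx']],[0,m['fy'],m['cy']],[0,0,1]])
obj=np.array([(.055,.035,.026),(.055,-.035,.026),(.055,.035,0),(.055,-.035,0),(.04,-.02,.026),(.05,.008,.064),(.05,-.008,.064)])
px=np.array([(42,156),(612,156),(78,102),(578,102),(488,269),(250,326),(407,326)])/4+[175,150]
R=np.array(m['R']);t=np.array(m['t'])
from scipy.spatial.transform import Rotation as r
def f(p,full=False):
    X=obj@r.from_euler('zyx',p[3:]).as_matrix().T+p[:3]
    return np.array([proj(m,x) for x in X])-px
x0=[.43,.177,.166,q[2],0,0]
o=least_squares(lambda p:f(p).ravel(),x0,x_scale=[.01]*3+[.05]*3);p=o.x
print('block',p,'\n',f(p).ravel())
Rt=Rq(s['tcp_rot']);print('tool ang',np.arctan2(Rt[1,0],Rt[0,0]))
Rb=r.from_euler('zyx',p[3:]).as_matrix();print('rib-base pt in tool',Rt.T@(p[:3]+Rb@[.024,0,0]-s['ee_pos']))
np.save('foot.npy',q)
# target shift so that block center over foot
print('delta in tool',Rt.T@(np.array([q[0],q[1],.018])-p[:3]),'yaw',-(q[2]-p[3]))
```

```text
foot [0.5273 0.2266 0.2442] [-1.0798  0.4811  0.7523  0.0811  0.0561 -0.2784  0.0574 -0.0943]
block [ 0.4265  0.176   0.1641  0.2463  0.0055 -0.0017] 
 [ 0.1066  0.1948  0.3911  0.0633  0.6825 -0.1432 -0.8029 -0.2629 -0.361
  0.1907 -1.266  -0.0199  1.2325 -0.0522]
tool ang 0.244477097203792
rib-base pt in tool [0.0005 0.0004 0.0342]
delta in tool [ 0.1105 -0.0246  0.1458] yaw 0.002157495856613817
```

Call:
{"fn": "send_rows", "kwargs": {"gripper": [1,1,1,1,1,1,1,1], "linear": [[0.05,-0.0246,0.03],[0.1105,-0.0246,0.08],[0.1105,-0.0246,0.1],[0.1105,-0.0246,0.115],[0.1105,-0.0246,0.12],[0.1105,-0.0246,0.12],[0.1105,-0.0246,0.12],[0.1105,-0.0246,0.12]], "yaw": [0,0.002,0.002,0.002,0.002,0.002,0.002,0.002]}}

```text
clock: 6.58
ee_pos: [0.5526, 0.2308, 0.0815]
tcp_rot: [-0.0, 0.993, 0.119, 0.001]
wrist_force: [0.1, -0.9, -7.1]
grip_width: 0.0146
gripper_force: 109.9
```

Run:
```python
from h import *
a,m=snap('wrist','w3.png')
cv2.imwrite('pics/c4.png',cv2.resize(a[90:300,150:430],(800,600),interpolation=cv2.INTER_CUBIC))
s=arm.state();q=np.load('foot.npy');c,n=np.cos(q[2]),np.sin(q[2])
print('want TCP',q[0]+.024*c,q[1]+.024*n,'have',s['ee_pos'],s['wrist_force'],s['torque'])
tool([q[0]+.024*c,q[1]+.024*n,.052],q[2])
```

```text
want TCP 0.5505525066163343 0.23237762989903096 have [0.5526 0.2308 0.0813] [ 0.1492  0.4727 -5.7686] [ 0.0132 -0.2185 -0.0394]
lin [-0.0016 -0.002   0.0293]
yaw -0.005249396723078892
```

View pics/c4.png

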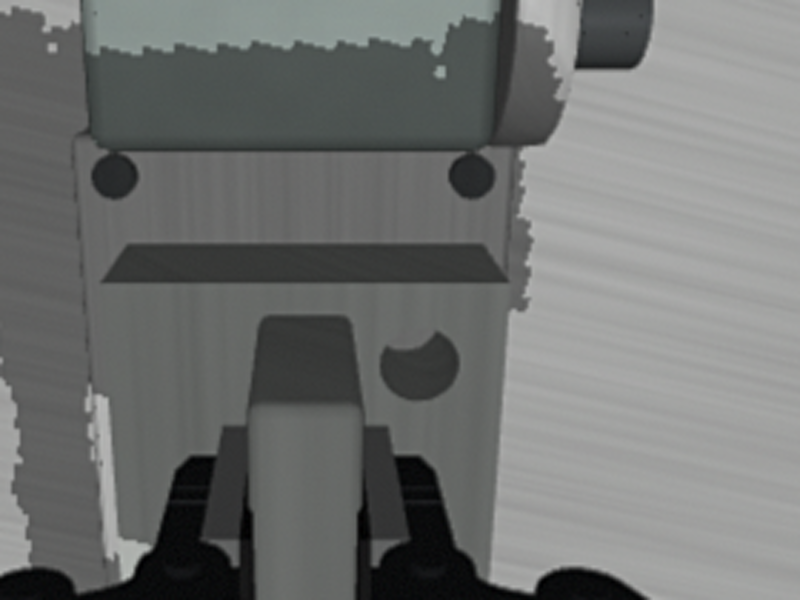

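The picture shows the block about 2 mm right of the foot's centre line: plate screws at (115,175) and (472,175), block front edge (127,243)–(485,243). I'm correcting that and lowering.

Call:
{"fn": "send_rows", "kwargs": {"gripper": [1,1,1,1,1,1,1,1,1], "linear": [[-0.0018,-0.0022,0.0],[-0.0018,-0.0022,0.0],[-0.0018,-0.0022,0.005],[-0.0018,-0.0022,0.01],[-0.0018,-0.0022,0.013],[-0.0018,-0.0022,0.016],[-0.0018,-0.0022,0.019],[-0.0018,-0.0022,0.019],[-0.0018,-0.0022,0.019]], "yaw": [-0.005,-0.005,-0.005,-0.005,-0.005,-0.005,-0.005,-0.005,-0.005]}}

```text
clock: 7.75
ee_pos: [0.5499, 0.2324, 0.0613]
tcp_rot: [-0.0, 0.993, 0.122, -0.0]
wrist_force: [0.5, -0.0, -7.6]
grip_width: 0.0143
gripper_force: 110.0
```

Run:
```python
from h import *
s=arm.state();q=np.load('foot.npy');c,n=np.cos(q[2]),np.sin(q[2])
print(s['clock'],s['ee_pos'],s['wrist_force'],s['torque'])
tool([q[0]+.024*c,q[1]+.024*n,.052],q[2])
```

```text
7.75 [0.5499 0.2324 0.0613] [ 0.4702 -0.0288 -7.6131] [ 0.0743 -0.0515  0.0211]
lin [0.0006 0.0002 0.0093]
yaw -0.00038261821970086984
```

Call:
{"fn": "send_rows", "kwargs": {"gripper": [1,1,1,1,1,1], "linear": [[0,0,0.003],[0,0,0.006],[0,0,0.008],[0,0,0.0095],[0,0,0.0095],[0,0,0.0095]], "yaw": [0,0,0,0,0,0]}}

```text
clock: 8.5
ee_pos: [0.5499, 0.2324, 0.0517]
tcp_rot: [-0.0, 0.993, 0.122, -0.0]
wrist_force: [-1.1, 1.1, -7.8]
grip_width: 0.0144
gripper_force: 110.0
```

Call:
{"fn": "send_rows", "kwargs": {"gripper": [1,1,1,1], "linear": [[0,0,0.001],[0,0,0.002],[0,0,0.002],[0,0,0.002]], "yaw": [0,0,0,0]}}

```text
clock: 9.0
ee_pos: [0.55, 0.2325, 0.0512]
tcp_rot: [-0.0, 0.993, 0.122, 0.0]
wrist_force: [-5.3, -1.0, 4.9]
grip_width: 0.0145
gripper_force: 112.1
```

Call:
{"fn": "send_rows", "kwargs": {"gripper": [-0.5,-0.5,-0.5,-0.5,-0.5,-0.5,-0.5,-0.5,-0.5,-0.5], "linear": [[0,0,0],[0,0,0],[0,0,0],[0,0,0],[0,0,-0.02],[0,0,-0.06],[0,0,-0.12],[-0.06,0,-0.16],[-0.1,0,-0.16],[-0.1,0,-0.16]], "yaw": [0,0,0,0,0,0,0,0,0,0]}}

```text
clock: 10.25
ee_pos: [0.4504, 0.2078, 0.2107]
tcp_rot: [-0.0, 0.993, 0.122, -0.0]
wrist_force: [-0.4, 0.5, 0.5]
grip_width: 0.0639
gripper_force: 0.0
```

Run:
```python
from h import *
s=arm.state();print(s['clock'],s['ee_pos'],s['grip_width'])
a,m=snap('wrist','w4.png');import pickle;pickle.dump((m,s),open('w4.pkl','wb'))
cv2.imwrite('pics/w4b.png',cv2.resize(a,(800,600),interpolation=cv2.INTER_CUBIC))
```

```text
10.25 [0.4504 0.2078 0.2107] 0.06389146337866838
```

View pics/w4b.png

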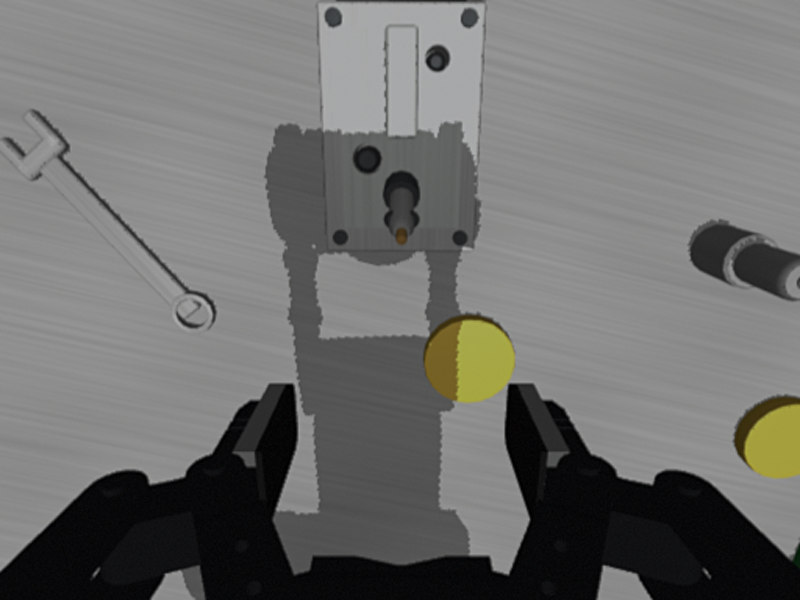

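The block is seated: dowels show in both holes at (367,158) and (437,58). The nipple points toward the robot, with its pin at (401,237). Next is the coupler, located from the earlier pictures.

```bash
cat >> h.py <<'E'
Rc=np.array([[0.0006,-.9503,-.3113],[1,.0006,.0002],[0,-.3113,.9503]]); tc=np.array([.0801,-.0001,-.1427])
def wm(p,q):
    R=Rq(q); Rw=(R@Rc).T; c=R@tc+np.array(p); return dict(fx=323.27,fy=323.27,cx=256.31,cy=191.77,R=Rw,t=-Rw@c)
E
python3 - <<'E'
from h import *
m=wm([.4964,-.2142,.2007],[0,.973,.232,0])
print('w1 top',ray(m,25*.64,87*.64,.086))
t=arm.camera_model('top')
print('top cam',ray(t,366*.64,301*.64,.086), 'base-ish',ray(t,368*.64,311*.64,.03))
P=ray(t,366*.64,301*.64,.086); print(proj(arm.camera_model('wrist'),P)/.64)
# neck top circle in top image by code
a=cv2.imread('pics/t0.png')[180:215,220:250]; print(cv2.cvtColor(a,cv2.COLOR_BGR2GRAY)[4:30,5:24])
tool([P[0],P[1],.2],.2442)
E
```

```text
w1 top [ 0.5067 -0.0106  0.086 ]
top cam [ 0.5105 -0.0108  0.086 ] base-ish [ 0.503  -0.0115  0.03  ]
[812.4192 280.6259]
[[118 119 120 120 121 122 119 119 117 118 120 117 120 118 118 119 120 119
  119]
 [121 120 119 116 119 116 120 117 120 118 119 120 119 119 119 121 119 117
  120]
 [118 123 117 118 118 119 119 121 122 123 119 117 120 121 120 120 120 123
  123]
 [117 116 118 121 116 118 115 120 118 117 122 118 119 121 120 119 122 119
  116]
 [119 119 119 121 119 119 120 122 122 123 121 120 122 122 120 121 121 122
  118]
 [117 120 121 120 119 121 120 118 122 120 121 120 120 122 120 118 120 118
  119]
 [117 119 120 119 120 121  85  66  60  70  58  92 117 121 120 120 121 120
  119]
 [123 119 122 121 119  88 106 138 142 143 135  79  91 117 121 119 120 117
  120]
 [117 117 118 122  80 104 139 137 141 140 140 127  68 100 120 120 120 119
  118]
 [119 117 117 122  66 135 139 116 133 117 135 143 105  78 101 117 117 120
  117]
 [117 119 117 113  68 136 142 138 139 135 120 137 108  91 116 109 116 119
  121]
 [119 117 123 104  63 132 141 117 135 108 134 143  95  43 135 108 115 120
  119]
 [120 
[... 482 characters left out ...]
121 120 121 123  86  63 104 131 148 148 147 126 127  82  40  28 116 124
  121]
 [117 117 120 119 121  65  44  75  81  79  85  70  39  32  33  77 118 120
  119]
 [116 115 119 116 119 120  74  40  26  28  24  32  36  39  73 118 120 117
  117]
 [116 118 114 116 119 117 120 108  70  43  46  40  77 119 120 116 117 118
  116]
 [116 116 116 117 118 118 122 123 122 126 124 123 123 119 121 118 118 118
  116]
 [115 116 116 117 115 113 114 117 116 117 118 115 117 117 115 114 117 117
  116]
 [116 120 115 117 116 116 115 116 115 116 116 116 116 113 115 115 115 114
  114]
 [116 114 114 115 116 113 113 117 113 114 112 115 112 112 115 112 110 114
  112]]
lin [0.0035 0.2266 0.0106]
yaw -0.0001539466582123339
```

Call:
{"fn": "send_rows", "kwargs": {"gripper": [-0.5,-0.5,-0.5,-0.5,-0.5,-0.5,-0.5,-0.5], "linear": [[0.002,0.06,0],[0.002,0.12,0],[0.002,0.18,0],[0.002,0.225,0.02],[0.002,0.225,0.05],[0.002,0.225,0.06],[0.002,0.225,0.06],[0.002,0.225,0.06]], "yaw": [0,0,0,0,0,0,0,0]}}

```text
clock: 11.3
ee_pos: [0.5101, -0.0092, 0.1507]
tcp_rot: [0.0, 0.993, 0.122, 0.001]
wrist_force: [0.1, -0.3, -0.0]
grip_width: 0.0642
gripper_force: 0.0
```

Run:
```python
from h import *
a,m=snap('wrist','w5.png');s=arm.state();print(s['ee_pos'],s['clock'])
g=cv2.cvtColor(a,cv2.COLOR_BGR2GRAY)
P=[.5065,-.010,.086];p=proj(m,P);print('pred',p)
u,v=np.round(p).astype(int)
h=cv2.HoughCircles(cv2.GaussianBlur(g,(3,3),0),cv2.HOUGH_GRADIENT,1,8,param1=120,param2=14,minRadius=18,maxRadius=36)
d=m['fx']*.013/(np.array(m['R'])@P+m['t'])[2];print('exp r',d)
for c in sorted(h[0].tolist(),key=lambda c:np.hypot(c[0]-u,c[1]-v))[:5]: print(c,ray(m,c[0],c[1],.086),ray(m,c[0],c[1],.042))
```

```text
[ 0.51   -0.0092  0.1509] 11.35
pred [256.1607 213.1206]
exp r 18.83444561027567
[255.5, 205.5, 21.700000762939453] [ 0.5118 -0.0082  0.086 ] [ 0.4959 -0.0121  0.042 ]
[253.5, 196.5, 25.0] [ 0.5178 -0.0053  0.086 ] [ 0.5031 -0.0086  0.042 ]
[253.5, 181.5, 20.5] [ 0.5281 -0.0028  0.086 ] [ 0.5156 -0.0055  0.042 ]
[166.5, 273.5, 18.5] [0.4441 0.0424 0.086 ] [0.4138 0.0492 0.042 ]
[138.5, 234.5, 34.29999923706055] [0.4706 0.0666 0.086 ] [0.4459 0.0785 0.042 ]
```

Run:
```python
from h import *
g=cv2.imread('pics/w5.png',0)
print('col256 150..260',g[150:262:1,255].tolist())
for v in (200,206,212,218): print(v,g[v,224:290].tolist())
```

```text
col256 150..260 [86, 86, 88, 88, 87, 87, 87, 85, 86, 87, 89, 63, 45, 46, 48, 48, 46, 49, 47, 47, 47, 54, 74, 79, 83, 89, 92, 92, 68, 48, 47, 48, 47, 48, 48, 47, 47, 47, 49, 47, 47, 48, 47, 50, 54, 57, 61, 65, 72, 84, 86, 86, 87, 87, 88, 87, 81, 62, 76, 84, 85, 86, 85, 87, 86, 86, 86, 86, 87, 88, 86, 86, 86, 87, 85, 62, 58, 81, 87, 86, 87, 87, 85, 85, 85, 85, 83, 84, 84, 83, 81, 83, 131, 144, 142, 144, 147, 145, 146, 142, 140, 140, 141, 143, 144, 143, 144, 142, 145, 145, 140, 145]
200 [141, 140, 141, 140, 141, 141, 142, 142, 143, 145, 135, 97, 68, 58, 45, 47, 53, 55, 59, 62, 67, 71, 78, 79, 82, 86, 86, 87, 85, 85, 87, 86, 87, 87, 88, 87, 82, 77, 69, 66, 62, 59, 55, 52, 48, 46, 46, 63, 77, 72, 77, 83, 83, 96, 134, 145, 144, 144, 144, 143, 145, 145, 145, 144, 144, 144]
206 [147, 147, 147, 145, 144, 143, 140, 139, 138, 139, 140, 132, 81, 47, 53, 61, 68, 78, 87, 87, 86, 85, 85, 86, 85, 86, 86, 87, 84, 79, 80, 81, 85, 85, 86, 86, 86, 86, 85, 86, 87, 89, 87, 74, 62, 56, 51, 50, 66, 81, 103, 144, 145, 144, 143, 143, 143, 143, 143, 144, 144, 144, 144, 145, 145, 144]
212 [143, 142, 141, 141, 141, 142, 143, 143, 144, 146, 149, 143, 108, 49, 51, 64, 78, 86, 84, 84, 86, 85, 87, 86, 84, 88, 87, 85, 84, 84, 86, 85, 88, 87, 85, 85, 86, 87, 87, 86, 85, 86, 86, 86, 76, 57, 47, 66, 121, 140, 137, 136, 136, 135, 135, 136, 136, 136, 137, 137, 138, 138, 137, 138, 138, 138]
218 [147, 146, 146, 145, 145, 144, 142, 143, 142, 142, 142, 142, 144, 144, 123, 62, 47, 64, 80, 87, 87, 86, 85, 84, 84, 85, 86, 86, 86, 85, 85, 87, 87, 86, 86, 86, 86, 86, 86, 88, 88, 86, 75, 55, 51, 88, 141, 149, 146, 144, 143, 143, 142, 143, 142, 141, 140, 140, 139, 139, 140, 140, 140, 140, 140, 139]
```

Call:
{"fn": "send_rows", "kwargs": {"gripper": [-0.5,-0.5,-0.5,-0.5,1,1,1,1,1,1,1,1,1,1,1], "linear": [[-0.001,-0.002,0.04],[-0.001,-0.002,0.08],[-0.001,-0.002,0.106],[-0.001,-0.002,0.106],[-0.001,-0.002,0.106],[-0.001,-0.002,0.106],[-0.001,-0.002,0.106],[-0.001,-0.002,0.106],[-0.001,-0.002,0.106],[-0.001,-0.002,0.106],[-0.001,-0.002,0.106],[-0.001,-0.002,0.106],[-0.001,-0.002,0.08],[-0.001,-0.002,0.04],[-0.001,-0.002,0.0]], "yaw": [0,0,0,0,0,0,0,0,0,0,0,0,0,0,0], "grip_force": 25}}

```text
clock: 13.22
ee_pos: [0.5072, -0.0079, 0.1509]
tcp_rot: [-0.0, 0.993, 0.122, -0.0]
wrist_force: [1.1, 0.1, -3.8]
grip_width: 0.0256
gripper_force: 25.2
```

Run:
```python
from h import *
q=np.load('foot.npy');c,n=np.cos(q[2]),np.sin(q[2])
F=lambda x,y,z:[q[0]+c*x-n*y,q[1]+n*x+c*y,z]
s=arm.state();print(s['clock'],s['ee_pos'],s['joints'],s['wrist_force'])
tool(F(.155,.01,.18));tool(F(.155,.01,.078))
```

```text
13.225 [ 0.5072 -0.0079  0.1509] [-0.1667  0.3923  1.6899  0.      1.0604  1.1603] [ 1.0913  0.0746 -3.7608]
lin [ 0.231  -0.2327 -0.0292]
lin [ 0.2311 -0.2327  0.0728]
```

Call:
{"fn": "send_rows", "kwargs": {"gripper": [1,1,1,1,1,1,1,1,1,1,1], "linear": [[0.0,0.0,-0.03],[0.04,-0.04,-0.03],[0.08,-0.08,-0.03],[0.12,-0.12,-0.03],[0.16,-0.16,-0.03],[0.2,-0.2,-0.03],[0.231,-0.233,-0.03],[0.231,-0.233,0.02],[0.231,-0.233,0.06],[0.231,-0.233,0.076],[0.231,-0.233,0.076]], "yaw": [0,0,0,0,0,0,0,0,0,0,0]}}

```text
clock: 14.6
ee_pos: [0.6753, 0.2737, 0.0731]
tcp_rot: [0.0, 0.993, 0.121, -0.001]
wrist_force: [0.6, 0.1, -3.3]
grip_width: 0.0253
gripper_force: 25.4
```

Run:
```python
from h import *
q=np.load('foot.npy');c,n=np.cos(q[2]),np.sin(q[2])
F=lambda x,y,z:[q[0]+c*x-n*y,q[1]+n*x+c*y,z]
s=arm.state();print(s['clock'],s['ee_pos'],s['joints'],s['wrist_force'])
tool(F(.12,.01,.075))
```

```text
14.6 [0.6753 0.2737 0.0731] [0.28   0.8549 1.0504 0.     1.2383 1.6072] [ 0.6278  0.1421 -3.3371]
lin [-0.035  -0.0001 -0.0019]
```

Call:
{"fn": "send_rows", "kwargs": {"gripper": [1,1,1,1,1,1,1,1], "linear": [[-0.005,0,-0.002],[-0.01,0,-0.002],[-0.014,0,-0.002],[-0.017,0,-0.002],[-0.019,0,-0.002],[-0.021,0,-0.002],[-0.021,0,-0.002],[-0.021,0,-0.002]], "yaw": [0,0,0,0,0,0,0,0]}}

```text
clock: 15.6
ee_pos: [0.6578, 0.2695, 0.0787]
tcp_rot: [-0.001, 0.993, 0.122, 0.004]
wrist_force: [5.4, 1.1, 0.6]
grip_width: 0.025
gripper_force: 25.9
```

Call:
{"fn": "send_rows", "kwargs": {"gripper": [1,1,1,1,1,1,1,1], "linear": [[-0.003,0,0.001],[-0.006,0,0.002],[-0.009,0,0.003],[-0.012,0,0.003],[-0.014,0,0.003],[-0.016,0,0.003],[-0.016,0,0.003],[-0.016,0,0.003]], "yaw": [0,0,0,0,0,0,0,0]}}

```text
clock: 16.6
ee_pos: [0.6426, 0.2657, 0.076]
tcp_rot: [-0.001, 0.993, 0.121, 0.004]
wrist_force: [4.8, 1.6, 2.0]
grip_width: 0.0253
gripper_force: 26.7
```

Run:
```python
from h import *
q=np.load('foot.npy');c,n=np.cos(q[2]),np.sin(q[2])
F=lambda x,y,z:[q[0]+c*x-n*y,q[1]+n*x+c*y,z]
s=arm.state();print(s['clock'],s['ee_pos'],s['joints'],s['wrist_force'])
tool(F(.12,.01,.075))
```

```text
16.6 [0.6426 0.2657 0.076 ] [ 0.2819  0.7841  1.1902 -0.      1.1583  1.6092] [4.7627 1.6198 2.0343]
lin [-0.0014  0.0001  0.001 ]
```

Call:
{"fn": "send_rows", "kwargs": {"gripper": [1,1,1,1,1,1,1,1,1,1,1,1], "linear": [[-0.002,0,0],[-0.002,0,0],[-0.002,0,-0.015],[-0.002,0,-0.05],[-0.002,0,-0.1],[-0.06,0.01,-0.11],[-0.12,0.01,-0.11],[-0.17,0.01,-0.11],[-0.211,0.01,-0.09],[-0.211,0.01,-0.07],[-0.211,0.01,-0.07],[-0.211,0.01,-0.07]], "yaw": [0,0,0,0,0,0,0,0,0,0,0,0]}}

```text
clock: 18.1
ee_pos: [0.4382, 0.2046, 0.1439]
tcp_rot: [-0.0, 0.993, 0.122, 0.001]
wrist_force: [-0.2, -0.0, -3.5]
grip_width: 0.025
gripper_force: 26.2
```

Run:
```python
from h import *
s=arm.state();print(s['clock'],s['ee_pos'],s['tcp_rot'],s['wrist_force'])
a,m=snap('wrist','w6.png');b,n=snap('side','s6.png');t,k=snap('top','t6.png')
q=np.load('foot.npy');c,sn=np.cos(q[2]),np.sin(q[2])
F=lambda x,y,z:np.array([q[0]+c*x-sn*y,q[1]+sn*x+c*y,z])
ps=[proj(n,F(-.036,0,.052)),proj(n,F(-.0861,0,.160))]; ctr=np.mean(ps,0);print('side nipple/neck',ps)
u,v=(ctr-[50,37.5]).astype(int); v=max(v,0)
cr=cv2.resize(b[v:v+75,u:u+100],(800,600),interpolation=cv2.INTER_CUBIC)
cv2.imwrite('pics/c6.png',cr);print('origin',u,v)
R=Rq(s['tcp_rot']);tool(F(-.0838,0,.1314),q[2])
import pickle;pickle.dump((m,n,s),open('w6.pkl','wb'))
```

```text
18.1 [0.4382 0.2046 0.1439] [-0.0002  0.9926  0.1216  0.0009] [-0.1894 -0.0416 -3.5422]
side nipple/neck [array([179.1671, 148.4768]), array([160.1032, 120.5503])]
origin 119 97
lin [0.008  0.0002 0.0121]
yaw -0.00047014452604354773
```

View pics/c6.png

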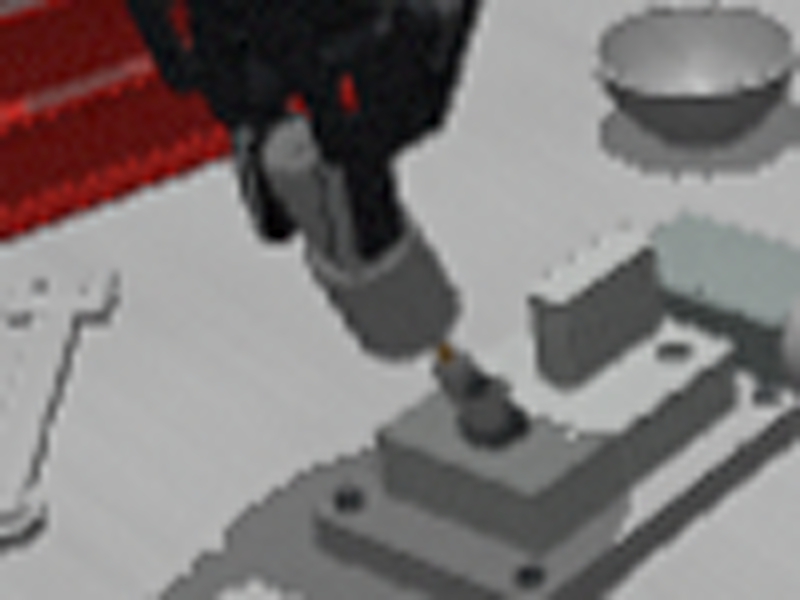

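The crop shows the coupler tilted nearly parallel to the nipple. Its top is at (293,137), the shoulder spans (303,252) to (413,230), the mouth's lower edge runs (365,348) to (460,303), and the nipple pin is at (443,352).

Run:
```python
from h import *
import pickle
m,n,s=pickle.load(open('w6.pkl','rb'))
q=np.load('foot.npy');c,sn=np.cos(q[2]),np.sin(q[2])
F=lambda x,y,z:np.array([q[0]+c*x-sn*y,q[1]+sn*x+c*y,z])
W=lambda P:(proj(n,P)-[119,97])*8
# calibration check: nipple pin tip & collar
pt=F(-.036-.4226*.042,0,.052+.9063*.042);print('pin pred',W(pt),'collar',W(F(-.036,0,.052)))
corr=np.array([443,349])-W(pt)
al=np.linspace(0,2*np.pi,60)
def circ(p,z,r):
    x,y0,zz,th=p;ax=np.array([-np.sin(th),0,np.cos(th)]);e=np.array([np.cos(th),0,np.sin(th)])
    return np.array([W(F(*(np.array([x,y0,zz])+ax*z+r*(np.cos(a)*e+np.sin(a)*np.array([0,1,0])))))+corr for a in al])
def ex(C): return [C[:,0].min(),C[:,0].max(),C[:,1].min(),C[:,1].max()]
obs=[263,320,112,None, 303,414,None,None, None,461,None,359]
def f(p):
    pr=ex(circ(p,.086,.013))+ex(circ(p,.042,.018))+ex(circ(p,0,.018))
    return np.array([a-b for a,b in zip(pr,obs) if b is not None])
R=Rq(s['tcp_rot'])
g=np.array([c*(s['ee_pos'][0]-q[0])+sn*(s['ee_pos'][1]-q[1]),-sn*(s['ee_pos'][0]-q[0])+c*(s['ee_pos'][1]-q[1]),s['ee_pos'][2]]);print('tcp in foot',g)
x0=[-.0614,0,.106,.43]
o=least_squares(f,x0,x_scale=[.01,.01,.01,.1],loss='soft_l1',f_scale=8);print(o.x,np.degrees(o.x[3]),f(o.x))
# constrained: y=tcp y
o2=least_squares(lambda p:f([p[0],g[1],p[1],p[2]]),[-.0614,.106,.43],x_scale=[.01,.01,.1],loss='soft_l1',f_scale=8);print(o2.x,np.degrees(o2.x[2]),f([o2.x[0],g[1],o2.x[1],o2.x[2]]))
p=o2.x;ax=np.array([-np.sin(p[2]),np.cos(p[2])]);rel=np.array([-.036,.052])
# mouth rel. to nipple, along/perp to stem
st=np.array([-.4226,.9063]);pe=np.array([.9063,.4226]);d=p[:2]-rel;print('along',d@st,'perp',d@pe,'mouth rel tcp',p[0]-g[0],p[1]-g[2])
```

```text
pin pred [431.1789 338.7417] collar [481.3368 411.8142]
tcp in foot [-0.0917  0.0002  0.1439]
[-0.0381  0.0283  0.0861  0.4365] 25.009203067371235 [-7.2235 15.236   1.0076  0.986  -4.2047  0.9795 -1.0767]
[-0.0629  0.1082  0.4766] 27.3092268604754 [-15.4856   9.9303  -1.3227  -1.2373  -2.6917   7.6905   1.7173]
along 0.062281373776887944 perp -0.0006168337921250804 mouth rel tcp 0.028817709876587647 -0.03572737829429967
```

Call:
{"fn": "send_rows", "kwargs": {"gripper": [1,1,1,1,1,1,1,1], "linear": [[0.0025,0,0.0054],[0.0051,0,0.0109],[0.0076,0,0.0163],[0.0093,0,0.0199],[0.0106,0,0.0227],[0.0118,0,0.0254],[0.0118,0,0.0254],[0.0118,0,0.0254]], "yaw": [0,0,0,0,0,0,0,0], "grip_force": 40}}

```text
clock: 19.25
ee_pos: [0.4489, 0.2073, 0.1175]
tcp_rot: [-0.0, 0.993, 0.122, 0.0]
wrist_force: [0.0, -0.9, -3.7]
grip_width: 0.0255
gripper_force: 39.5
```

Call:
{"fn": "send_rows", "kwargs": {"gripper": [1,1,1,1,1,1], "linear": [[0.0013,0,0.0027],[0.0025,0,0.0054],[0.0038,0,0.0082],[0.0046,0,0.01],[0.0046,0,0.01],[0.0046,0,0.01]], "yaw": [0,0,0,0,0,0]}}

```text
clock: 20.0
ee_pos: [0.4554, 0.2089, 0.1086]
tcp_rot: [-0.0, 0.993, 0.122, 0.003]
wrist_force: [4.6, 1.9, 5.4]
grip_width: 0.0251
gripper_force: 40.9
```

Run:
```python
from h import *
s=arm.state();print(s['clock'],s['ee_pos'],s['wrist_force'],s['torque'])
q=np.load('foot.npy');c,sn=np.cos(q[2]),np.sin(q[2]);e=s['ee_pos']
print('tcp foot',c*(e[0]-q[0])+sn*(e[1]-q[1]),-sn*(e[0]-q[0])+c*(e[1]-q[1]),e[2])
```

```text
20.0 [0.4554 0.2089 0.1086] [4.5764 1.8501 5.4196] [ 0.3189 -1.0495  0.0283]
tcp foot -0.07395198535197496 0.00025230125277890536 0.10859986950091066
```

Call:
{"fn": "send_rows", "kwargs": {"gripper": [1,1,1,1,1], "linear": [[0.0015,0,-0.0006],[0.0025,0,0.0017],[0.0035,0,0.0039],[0.0035,0,0.0039],[0.0035,0,0.0039]], "yaw": [0,0,0,0,0], "grip_force": 60}}

```text
clock: 20.62
ee_pos: [0.4573, 0.2093, 0.1035]
tcp_rot: [-0.0, 0.993, 0.122, 0.001]
wrist_force: [4.6, 1.4, -1.6]
grip_width: 0.0247
gripper_force: 59.0
```

```bash
cat >> h.py <<'E'
def rep():
    s=arm.state();q=np.load('foot.npy');c,sn=np.cos(q[2]),np.sin(q[2]);e=s['ee_pos'];f=s['wrist_force'];T=s['torque']
    x=c*(e[0]-q[0])+sn*(e[1]-q[1]); dx,dz=x+.0917,e[2]-.1439
    fx=c*f[0]+sn*f[1]; fz=f[2]+3.6
    print(s['clock'],'foot',x,-sn*(e[0]-q[0])+c*(e[1]-q[1]),e[2],'d~',.0608-(.4226*dx-.9063*dz),'perp',.9063*dx+.4226*dz,'F along',-.4226*fx+.9063*fz,'perp',.9063*fx+.4226*fz,'fy',-sn*f[0]+c*f[1],'Ty',-sn*T[0]+c*T[1])
E
python3 -c "
from h import *
rep()"
```

```text
20.625 foot -0.07200749713514533 0.00018035390304091403 0.10349065943882534 d~ 0.015854962938719817 perp 0.0007703280252653807 F along -0.23024334054114637 perp 5.150509039562707 fy 0.2685197643680082 Ty -1.044895785293231
```

Call:
{"fn": "send_rows", "kwargs": {"gripper": [1,1,1,1], "linear": [[0.001,0,-0.0004],[0.0018,0,-0.0008],[0.0024,0,0.0005],[0.0026,0,0.001]], "yaw": [0,0,0,0]}}

```text
clock: 21.12
ee_pos: [0.4586, 0.2096, 0.1019]
tcp_rot: [0.0, 0.993, 0.122, -0.001]
wrist_force: [1.4, -0.1, -3.8]
grip_width: 0.0249
gripper_force: 59.1
```

```bash
python3 -c "
from h import *
rep()"
```

```text
21.125 foot -0.07075945968728213 0.0001845182612087888 0.10187334600627435 d~ 0.013861771149331868 perp 0.0012179477076677478 F along -0.7456689947244016 perp 1.1241135669489049 fy -0.43218447180821784 Ty -0.299706166675897
```

Call:
{"fn": "send_rows", "kwargs": {"gripper": [1,1,1,1,1,1], "linear": [[0.0013,0,0.0018],[0.0022,0,0.0036],[0.003,0,0.0054],[0.0039,0,0.0073],[0.0043,0,0.0082],[0.0043,0,0.0082]], "yaw": [0,0,0,0,0,0], "grip_force": 100}}

```text
clock: 21.88
ee_pos: [0.4623, 0.2107, 0.0951]
tcp_rot: [0.0, 0.993, 0.122, -0.001]
wrist_force: [-9.2, -3.9, 11.0]
grip_width: 0.0239
gripper_force: 99.3
```

```bash
python3 -c "
from h import *
rep()"
```

```text
21.875 foot -0.06684564145148567 0.0002463996774802416 0.09510243304413071 d~ 0.006071313145293508 perp 0.0019036533569681859 F along 17.41371074545072 perp -2.774186057284905 fy -1.522316306295739 Ty 1.5126654634659393
```

Call:
{"fn": "send_rows", "kwargs": {"gripper": [1,1,1,1], "linear": [[0.0006,0,0.001],[0.0009,0,0.002],[0.001,0,0.003],[0.001,0,0.003]], "yaw": [0,0,0,0], "grip_force": 120}}

```text
clock: 22.38
ee_pos: [0.4625, 0.2107, 0.0948]
tcp_rot: [0.0, 0.993, 0.122, -0.001]
wrist_force: [-20.0, -7.3, 38.4]
grip_width: 0.0237
gripper_force: 117.4
```

Run:
```python
from h import *
rep()
b,n=snap('side','s7.png')
q=np.load('foot.npy');c,sn=np.cos(q[2]),np.sin(q[2])
F=lambda x,y,z:np.array([q[0]+c*x-sn*y,q[1]+sn*x+c*y,z])
g=cv2.resize(b[97:172,119:219],(800,600),interpolation=cv2.INTER_CUBIC);cv2.imwrite('pics/c7.png',g)
```

```text
22.375 foot -0.06666767578961047 0.00027655292103808543 0.09477980073892459 d~ 0.005703703198376736 perp 0.0019285992241455663 F along 46.96296665474368 perp -1.4222031537491162 fy -2.2606472126778696 Ty 3.3348389516587966
```

Hard stop reached, so the coupler is home. I'm easing the push and checking that the block hasn't moved.

Call:
{"fn": "send_rows", "kwargs": {"gripper": [1,1,1,1,1,1,1,1], "linear": [[-0.0003,0,-0.0008],[-0.0006,0,-0.0014],[-0.0006,0,-0.0014],[-0.0006,0,-0.0014],[-0.0006,0,-0.0014],[-0.0006,0,-0.0014],[-0.0006,0,-0.0014],[-0.0006,0,-0.0014]], "yaw": [0,0,0,0,0,0,0,0]}}

```text
clock: 23.42
ee_pos: [0.4624, 0.2107, 0.0949]
tcp_rot: [0.0, 0.993, 0.122, -0.001]
wrist_force: [-14.2, -4.8, 25.9]
grip_width: 0.0236
gripper_force: 117.0
```

Run:
```python
from h import *
rep()
b,n=snap('side','s8.png'); t,k=snap('top','t8.png')
q=np.load('foot.npy');c,sn=np.cos(q[2]),np.sin(q[2])
F=lambda x,y,z:np.array([q[0]+c*x-sn*y,q[1]+sn*x+c*y,z])
a=cv2.imread('pics/s6.png')
d=cv2.absdiff(a,b).max(2)
for nm,P in [('rib top',(.024,0,.082)),('corner +x-y',(.055,-.035,.044)),('corner -x-y',(-.055,-.035,.044)),('edge mid',(0,-.035,.044)),('rib end',(.05,0,.082))]:
    u,v=np.round(proj(n,F(*P))).astype(int); w=d[v-4:v+5,u-4:u+5]; print(nm,(u,v),w.max(),w.mean())
# subpixel shift of rib patch
u,v=np.round(proj(n,F(.024,0,.07))).astype(int)
g=[cv2.cvtColor(x,cv2.COLOR_BGR2GRAY).astype(np.float32)[v-14:v+12,u-6:u+24] for x in (a,b)]
print(cv2.phaseCorrelate(g[0],g[1],cv2.createHanningWindow(g[0].shape[::-1],cv2.CV_32F)))
```

```text
23.425 foot -0.06676408601413397 0.0002462897229685516 0.09494576145098706 d~ 0.005894856352602583 perp 0.001911357634577518 F along 33.01749224321716 perp -1.0382476846174207 fy -1.2384769887991376 Ty 2.390055216740293
rib top (np.int64(192), np.int64(129)) 15 2.0246913580246915
corner +x-y (np.int64(210), np.int64(140)) 34 5.814814814814815
corner -x-y (np.int64(185), np.int64(158)) 18 2.9012345679012346
edge mid (np.int64(198), np.int64(149)) 68 18.123456790123456
rib end (np.int64(198), np.int64(125)) 27 3.5555555555555554
((-0.36482621969459217, 0.7424129427909474), 0.9695801459712746)
```

Run:
```python
from h import *
n=arm.camera_model('side');q=np.load('foot.npy');c,sn=np.cos(q[2]),np.sin(q[2])
F=lambda x,y,z:np.array([q[0]+c*x-sn*y,q[1]+sn*x+c*y,z])
I={k:cv2.cvtColor(cv2.imread(f'pics/{k}.png'),cv2.COLOR_BGR2GRAY) for k in('s6','s7','s8')}
def ecc(a,b,u,v,h):
    W=np.eye(2,3,dtype=np.float32)
    try: cc,W=cv2.findTransformECC(a[v-h:v+h+1,u-h:u+h+1],b[v-h:v+h+1,u-h:u+h+1],W,cv2.MOTION_TRANSLATION,(3,200,1e-6),None,3); return W[:,2],round(cc,4)
    except Exception as e: return 'fail'
for nm,P in [('rib end',(.05,0,.07)),('rib',(.03,0,.075)),('corner+x-y',(.055,-.035,.040)),('corner-x-y',(-.055,-.035,.036)),('housing',(.09,-.03,.045)),('foot corner',(-.075,-.05,.018)),('foot scr',(.06,-.045,.018))]:
    u,v=np.round(proj(n,F(*P))).astype(int); print(nm,[ecc(I['s6'],I[k],u,v,7) for k in('s7','s8')])
np.set_printoptions(linewidth=200)
u,v=np.round(proj(n,F(.03,0,.07))).astype(int);
for k in ('s6','s8'): print(I[k][v-12:v+12,u-8:u+10])
```

```text
rib end [(array([-0.3987,  0.3432], dtype=float32), 0.9924), (array([-0.3859,  0.3638], dtype=float32), 0.9933)]
rib [(array([ 0.1648, -0.1423], dtype=float32), 0.9787), (array([ 0.1597, -0.1333], dtype=float32), 0.9767)]
corner+x-y [(array([-0.1861,  0.1421], dtype=float32), 0.9689), (array([-0.2008,  0.1501], dtype=float32), 0.9687)]
corner-x-y [(array([-0.2739,  0.3229], dtype=float32), 0.8311), (array([-0.2506,  0.3103], dtype=float32), 0.8178)]
housing [(array([-0.057 ,  0.1414], dtype=float32), 0.99), (array([-0.0502,  0.1747], dtype=float32), 0.9858)]
foot corner [(array([-0.1288,  0.0032], dtype=float32), 0.8586), (array([-0.1385,  0.0139], dtype=float32), 0.8575)]
foot scr [(array([-0.0703, -0.0001], dtype=float32), 0.9953), (array([-0.0791,  0.0012], dtype=float32), 0.9952)]
[[178 177 177 175 176 177 176 176 176 178 178 179 178 180 178 178 180 179]
 [178 177 177 177 178 176 176 177 176 178 178 178 179 179 180 179 179 178]
 [176 177 178 177 177 177 177 176 176 176 177 177 179 179 179 180 179 180]
 [177 177 176 177 177 177 178 177 177 176 178 178 179 180 179 180 180 173]
 [17
[... 2597 characters left out ...]
 80  80  75  66  67  65]
 [ 76  79  87  75  77  80  80  77  80  77  80  78  78  78  78  69  65  68]
 [ 79  81  81  80  76  78  81  82  79  77  77  78  81  78  78  80  75  65]
 [ 79  80  81  78  78  81  81  80  77  79  78  80  76  77  81 114 139 108]
 [ 78  80  79  79  77  80  76  77  76  77  79  77  77  76  92 157 191 173]
 [ 73  76  79  82  76  79  78  81  80  79  76  76  84 117 147 181 180 176]
 [ 74  78  80  79  75  79  81  77  78  76  79 106 143 173 178 124 121  98]
 [ 72  75  80  80  73  75  78  77  76  79 108 165 189 187 161  81  85  88]
 [ 74  77  78  82  76  73  78  77  92 137 159 189 187 186 183 140 146 144]
 [ 75  80  80  78  76  77  77 106 151 190 188 186 185 186 186 187 188 187]]
```

```bash
python3 -c "
from h import *
rep();print(arm.job_done())"
```

```text
23.525 foot -0.06673688705979247 0.0002455237864605331 0.09496311950684552 d~ 0.0058990936805223895 perp 0.0019433435613030042 F along 33.82275966069706 perp -1.3274869854223184 fy -1.2396303354932363 Ty 2.4321420935518994
the job is handed in; nothing more can be done
None
```

The job is handed in at 23.5 s and no verdict came back: the block is seated on the dowels, let go and unmoved in the side picture, no jar was touched, and the coupler is held on the nipple at about 33 N; "fully home" is inferred from the hard stop, since the pin could not be read directly.

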